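# Hold the spring-return release key switch turned

### The job

Lift the key with the blue bow out of the key bin and push it fully home in the brass lock on top of the grey switch box; its pins are sticky, so a small wiggle may help it in. Then turn it a quarter turn clockwise (seen from above) to its stop, and finish still holding it there against the return spring, the key fully in. Leave the red and yellow keys in the bin, and do not disturb the bottles, the cup and the timer.

Things in the scene. Friction and masses are not known exactly. Their poses are not given: they have to be found in the camera images.
- key_bin: Open grey bin, 160 x 200 mm (lips add 4 mm), rim 52 mm high, fixed. Origin: centre of its underside; y along its longer side. Black foam fills it up to 34 mm height; three keys stand in it blade down, in a row along y at -55, 0 and +55 mm, flat faces of their bows looking along x. Which key is where varies.
- key_blue_grip (a point): Centre of the blue bow of the loose key to use (35 g), 62 mm above the worktop at the start. z points up the key. The bow is a flat tab 10 mm thick (x), 34 wide (y), 36 tall (z): grasp it across the 10 mm. Below it a steel collar 22 x 7 mm, 10 tall, then a round-nosed blade 14 wide (y), 5 thick (x), 28 long. Symmetric: fits either way round.
- key_blue_tip (a point): Tip of the blue key's blade, on its axis, 56 mm below the bow's centre. The collar's underside, which stops the key when it is fully home, lies 28 mm above the tip.
- key_red_grip (a point): Centre of the red bow of a like key; leave it in its slot.
- key_yellow_grip (a point): Centre of the yellow bow of a like key; leave it in its slot.
- lock_mouth (a point): Centre of the keyway's mouth on top of the turning plug, 72 mm above the worktop; z up; turns with the plug. The upright slot is 15.6 mm long (y) and 6.6 wide (x), mouth chamfer 1.5 mm, deeper than the blade. Fully home, the collar rests on the plug and the bow's centre is 28 mm above this point. The plug's rim is 41 mm across with a small red pointer at +y.
- lock_plug (a joint): Plug angle in rad: 0 at rest, grows clockwise seen from above, stop at 1.5 (pointer goes from the white to the green mark). Spring return, 0.07 N m at the stop. The key has about 0.12 rad of play in the slot, so turn the hand a little farther.
- station: Grey switch box, 110 x 110 mm, 36 mm high, fixed; a black barrel 52 mm across and 68 mm high stands at its centre round the lock plug. Origin: centre of its underside. Two pairs of sticky spring pins, 10 and 17 mm down the keyway, catch the blade at both edges: it does not fall in but needs about 3 to 10 N of push, easier with a wiggle of a few degrees.
- bottle_oil: Cream bottle with a red cap, 94 mm tall, 38 mm across; a bystander. Origin: centre of its underside.
- bottle_ph: White bottle with a green cap, 82 mm tall, 35 mm across; a bystander. Origin: centre of its underside.
- dosing_cup: Small white cup, 55 mm tall, 55 mm across; a bystander. Origin: centre of its underside.
- timer: Round red and white wind-up timer, 40 mm tall, 61 mm across; a bystander. Origin: centre of its underside.

How it is judged:
By the outcome, as a careful person would: the job done as asked, in the order asked, and still so for the second after the job is handed in, while the arm keeps its last pose, push and grip.
It also fails if it takes over 53 s, if anything falls off the work surface, if the arm or the gripper's body presses on something with over 40 N, if the wrist force passes 120 N, or if a joint passes its speed limit or range.

### The arm

A 6-joint arm with a two-finger parallel gripper is mounted at the origin on a cart in front of the work surface, level with it; the furniture and walls round the work are solid. World frame = base frame: x ahead of the robot, y to its left, z up, the work surface at z = 0. Lengths are in m, angles in rad, forces in N, time in s.
With the tool pointing down it reaches from about 0.3 to 0.875 m from the base axis. Payload 6.4 kg.
Tool frame: the origin (TCP) lies between the finger pads; the fingertips stand ctrl.tip_extent ahead of it and the grasp point (between the pads) is the TCP (ctrl.tip_extent is the distance from the TCP to the fingertips, in m); z points along the fingers, y is the line along which they close (so a half turn about z gives the same grasp; the last joint's range is limited). The gripper opens to 85 mm and grips with 20 to 120 N. Pads are 22 mm wide; open, the fingers measure 114 mm over their backs; the gripper's body (76 mm by 85 mm) begins 54 mm behind the grasp point. The pads swing forward as they close: fully open they stand 13 mm farther back than shut.
Start: joints at [-1.336, 0.181, 1.607, -0, 1.354, -0.206], TCP at [0.245, -0.52, 0.25] pointing down, gripper open.
Joint ranges: [-2.99, 2.99], [-0.89, 2.07], [0.3, 2.58], [-1.14, 4.28], [0, 2.63], [-3.12, 3.12]. Speed limits (rad/s): [2.57, 2.57, 3.01, 3.14, 3.14, 3.14].

### API

Orientations are given as a unit quaternion [w, x, y, z].
In Python, from bench import ctrl gives the robot as it stands.
- The arm moves only by the tool send_rows, never from a script. Its arguments are lists of equal length, an entry for each row: "dr": the turn, a rotation vector about the tool's x, y, z in units of 6 degrees (1.0 is 6 degrees), a list of three; "xyz": the shift along the tool's x, y, z in cm, a list of three; "jaw": the opening in per cent of the stroke, from 0 (shut) to 100 (fully open). In form: {"dr": [[wx, wy, wz], ...], "xyz": [[dx, dy, dz], ...], "jaw": [jaw, ...]}. A call has exactly 8 rows; each row is the pose to reach, as a shift and turn from the pose commanded when the call began, along the tool's axes at that moment; what a row does not reach only later rows make up. A row lasts 1/8 s, in which the tool goes at most 62.5 mm and 10.7 degrees, less where a joint would pass 70% of its speed; a pose out of reach is approached as far as the arm can. A call with a gripper value outside its range is refused whole. The fingers move at their own pace and stop on an object; the grip force is fixed at half the most. Time passes only in rows, so rows that repeat a pose let the fingers close, or fill a call up. It gives the time, the measured TCP pose, the force, the opening and the grip force at its end, in the units of the state.
- ctrl.get_obs(): the state, without advancing time (a new reading comes with each control period).
- ctrl.camera(name): name is "side" or "top" or "wrist"; returns the picture (420x560x3 uint8, red, green, blue); there is no depth.
- ctrl.calibration(name): a dict with "camera_matrix" (3x3 intrinsics, pixels), "world_from_camera" (4x4, takes a point from camera to world coordinates). Camera axes: x right, y up, looking along -z (the intrinsics and any distortion apply to the point x, -y, -z); pixel columns grow to the right and rows downward; lengths in m; the calibration is good to about 2 mm. A picture is of the moment at which its call begins: read the wrist's pose just before it. calibration takes no time and is no camera call; for the wrist camera it gives the pose at the moment of the call.
- ctrl.hand_in(): hands the job in; it is judged then, once.
The state is a dict: "time_s": time; "q": joint angles; "dq": joint speeds; "joint_efforts": joint torques, N m; "eef_pos": TCP position; "eef_rot": TCP orientation; "wrist_force": force on the tool from outside, world axes, zero at the start; "torque": the same for the moment, N m; "opening": opening from 0.0 (shut) to 1.0 (fully open); "grasp_force": force on a finger pad.
Only numpy, scipy, OpenCV 4.12 (cv2) and the standard library are available. Lean on these libraries where they do the work, as an engineer would, in place of code of your own. Each camera call takes 0.05 s, during which the arm holds its last target. There are 200 camera calls.

## Working session

There is one attempt and no reset: what is moved stays moved. The work goes in short steps, Python scripts to look and compute and a tool call to move; the robot and the scene stay as the last step left them, time stands still between calls to the robot, and variables do not carry over. Pictures are saved under pics/ and viewed, at most 10 in all, crops included, and the job is handed in when it is done.

Besides the shell and the picture viewer there is one more tool, called by a JSON object that holds its "method" and its "body". send_rows: Moves the arm, as the interface text tells. Its arguments: {"type":"object","properties":{"dr":{"type":"array","items":{"type":"array","items":{"type":"number"}}},"xyz":{"type":"array","items":{"type":"array","items":{"type":"number"}}},"jaw":{"type":"array","items":{"type":"number"}}},"required":["dr","xyz","jaw"]}

```bash
mkdir -p pics
python3 - <<'E'
from bench import ctrl
import cv2,numpy as np
o=ctrl.get_obs();print(o['time_s'],o['eef_pos'],o['eef_rot'],ctrl.tip_extent,o['opening'])
for n in('top','side'):
    im=ctrl.camera(n);np.save(n,im);cv2.imwrite(f'pics/{n}0.png',im[:,:,::-1]);c=ctrl.calibration(n);print(n,c['camera_matrix'],c['world_from_camera'].round(3) if hasattr(c['world_from_camera'],'round') else c['world_from_camera'],c.keys())
E
```

```text
0.0 [ 0.24520938 -0.5194938   0.24935618] [-9.23004190e-04  9.75810423e-01  2.18616481e-01 -9.74230704e-06] 0.019 1.0003097969876327
top [[535.65877503   0.         277.1714096 ]
 [  0.         535.65877503 213.47260742]
 [  0.           0.           1.        ]] [[-0.31   0.8   -0.513 -0.464]
 [-0.951 -0.253  0.179  0.345]
 [ 0.014  0.544  0.839  1.614]
 [ 0.     0.     0.     1.   ]] dict_keys(['camera_matrix', 'world_from_camera'])
side [[486.22625326   0.         277.2455836 ]
 [  0.         486.22625326 200.83400967]
 [  0.           0.           1.        ]] [[ 1.     0.03  -0.009  0.471]
 [-0.021  0.427 -0.904 -1.328]
 [-0.023  0.904  0.427  0.73 ]
 [ 0.     0.     0.     1.   ]] dict_keys(['camera_matrix', 'world_from_camera'])
```

View pics/top0.png

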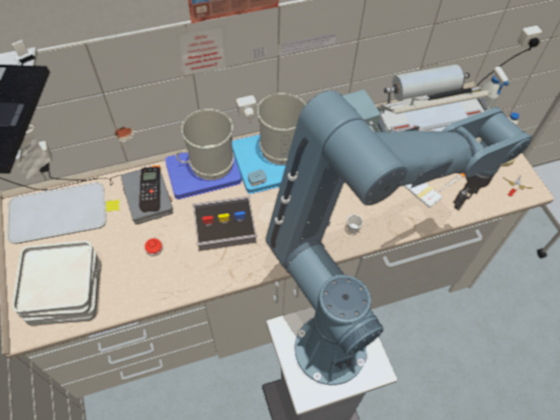

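View pics/side0.png

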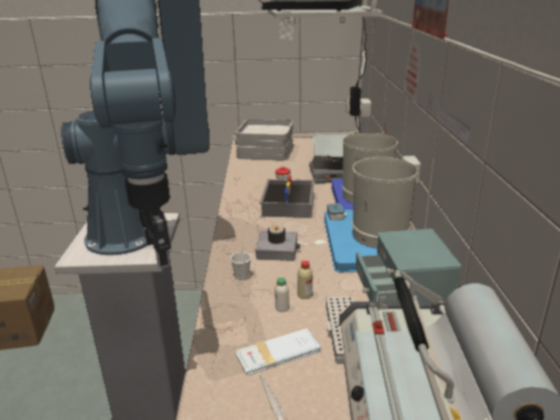

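The top view shows the bin at (225,222) with the keys in a row: red (207,218), yellow (223,216), blue (240,215); the arm hides the station. The side view shows the bin at (288,197), the brass plug at (276,232), the cup at (241,266), the bottles at (282,295) and (305,280), and the timer at (284,173).

```bash
cat > h.py <<'E'
from bench import ctrl
import cv2,numpy as np
from scipy.spatial.transform import Rotation as R
def ray(c,p):
    K=c['camera_matrix'];T=np.array(c['world_from_camera']);x,y,_=np.linalg.inv(K)@[p[0],p[1],1]
    return T[:3,3],T[:3,:3]@np.array([x,-y,-1])
def plane(c,p,z):
    o,d=ray(c,p);return o+d*(z-o[2])/d[2]
def tri(r1,r2):
    A=np.zeros((3,3));b=np.zeros(3);P=[]
    for o,d in(r1,r2):
        d=d/np.linalg.norm(d);M=np.eye(3)-np.outer(d,d);A+=M;b+=M@o;P.append((M,o))
    x=np.linalg.solve(A,b);return x,[np.linalg.norm(M@(x-o)) for M,o in P]
HUE={'blue':(105,130),'yellow':(22,35),'red':(170,186),'green':(45,85)}
def blobs(im,col,box,smin=120,vmin=60,amin=4):
    h=cv2.cvtColor(im,cv2.COLOR_RGB2HSV).astype(int);lo,hi=HUE[col];H=h[...,0]
    if hi>180: m=(H>=lo)|(H<hi-180+2)
    else: m=(H>=lo)&(H<=hi)
    m=(m&(h[...,1]>smin)&(h[...,2]>vmin)).astype('uint8')
    x0,y0,x1,y1=box;k=np.zeros_like(m);k[y0:y1,x0:x1]=1;m*=k
    n,_,s,c=cv2.connectedComponentsWithStats(m)
    return sorted([(s[i].tolist(),c[i].round(1)) for i in range(1,n) if s[i][4]>=amin],key=lambda a:-a[0][4])
E
python3 - <<'E'
from h import *
t,s=np.load('top.npy'),np.load('side.npy');ct,cs=ctrl.calibration('top'),ctrl.calibration('side')
P={}
for k in('red','yellow','blue'):
    a=blobs(t,k,(190,195,260,250));b=blobs(s,k,(265,178,315,215));print(k,a[:2],b[:2])
    if a: P[k]=plane(ct,a[0][1],.07);print(plane(ct,a[0][1],.07).round(3), tri(ray(ct,a[0][1]),ray(cs,b[0][1])) if b else '')
print('lock',plane(cs,(276,232),.072),'bin c',plane(ct,(225,222),.052))
for n,p in dict(cup=(241,277),ph=(282,309),oil=(305,296),timer=(284,178)).items(): print(n,plane(cs,p,0).round(3))
E
python3 -c "
import numpy as np,cv2
s=np.load('side.npy')[160:270,220:330];cv2.imwrite('pics/c1.png',cv2.resize(s,None,fx=5,fy=5,interpolation=3)[:,:,::-1])"
```

```text
red [([202, 215, 12, 9, 82], array([207.3, 219.1]))] [([288, 178, 3, 3, 8], array([289.1, 178.9]))]
[0.53 0.25 0.07] (array([0.53056803, 0.24974809, 0.06923388]), [np.float64(0.00015083151760288783), np.float64(0.00015083151760295234)])
yellow [([218, 213, 12, 9, 87], array([223.4, 216.8]))] [([286, 182, 3, 4, 11], array([287.1, 183.6]))]
[0.523 0.195 0.07 ] (array([0.52081566, 0.19576698, 0.07423667]), [np.float64(0.0006639863711943505), np.float64(0.0006639863711942529)])
blue [([234, 211, 11, 8, 65], array([239.4, 214.1]))] [([285, 189, 3, 10, 17], array([285.8, 192.4]))]
[0.517 0.14  0.07 ] (array([0.51612472, 0.13975715, 0.06816796]), [np.float64(0.0016499042860316168), np.float64(0.0016499042860314847)])
lock [ 0.4772344  -0.13724954  0.072     ] bin c [0.51211407 0.1937361  0.052     ]
cup [ 0.381 -0.247  0.   ]
ph [ 0.485 -0.387  0.   ]
oil [ 0.544 -0.339  0.   ]
timer [ 0.517  0.425 -0.   ]
```

View pics/c1.png

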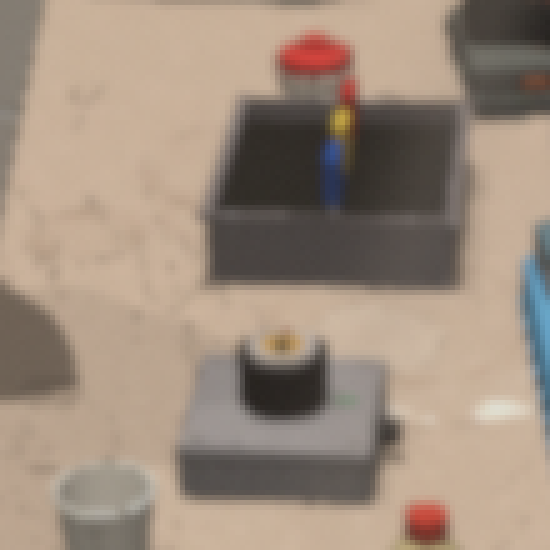

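The crop shows the blue key nearest the camera at about (286,192) in the full picture. The brass plug with its slot is on top of the barrel at (276,229), and the green mark is on the +x side. I'll move above the lock first for a wrist look.

{"method": "send_rows", "body": {"dr": [[0, 0, -1.2], [0, 0, -2.4], [0, 0, -3.6], [0, 0, -4.8], [0, 0, -6], [0, 0, -7.2], [0, 0, -8.4], [0, 0, -9.5]], "xyz": [[4.7, -3.1, 0], [9.4, -6.2, 0], [14, -9.2, 0], [18.7, -12.3, 0], [23.4, -15.4, 0], [28, -18.5, 0], [32.7, -21.5, 0], [37.4, -24.6, 0]], "jaw": [100, 100, 100, 100, 100, 100, 100, 100]}}

```text
time_s: 1.1
eef_pos: [0.4792, -0.1362, 0.2501]
eef_rot: [-0.0, 0.752, 0.659, -0.0]
wrist_force: [0.4, 0.6, -0.2]
opening: 1.006
grasp_force: 0.0
```

Run:
```python
from h import *
o=ctrl.get_obs();c=ctrl.calibration('wrist');im=ctrl.camera('wrist');np.save('w1',im);np.save('w1c',c,allow_pickle=True)
cv2.imwrite('pics/w1.png',im[:,:,::-1]);print(o['time_s'],o['eef_pos'],R.from_quat(np.roll(o['eef_rot'],-1)).as_matrix().round(3).tolist(),o['q'],c)
T=np.linalg.inv(c['world_from_camera'])
p=T@[.478,-.137,.072,1];K=c['camera_matrix'];print(K@[p[0]/-p[2],p[1]/p[2],1])
```

```text
1.1 [ 0.47918961 -0.13624961  0.25012764] [[0.131, 0.991, -0.0], [0.991, -0.131, -0.0], [-0.0, -0.0, -1.0]] [-5.15701179e-01  6.94957092e-03  1.79596390e+00 -6.86068849e-05
  1.33874075e+00 -3.84273203e-01] {'camera_matrix': array([[350.0542421 ,   0.        , 278.02698898],
       [  0.        , 350.0542421 , 211.27356043],
       [  0.        ,   0.        ,   1.        ]]), 'world_from_camera': array([[ 9.91500418e-01,  1.23724972e-01,  4.02374550e-02,
         4.88563925e-01],
       [-1.30103018e-01,  9.43731927e-01,  3.04044824e-01,
        -5.85184411e-02],
       [-3.55433421e-04, -3.06695584e-01,  9.51807592e-01,
         3.73566039e-01],
       [ 0.00000000e+00,  0.00000000e+00,  0.00000000e+00,
         1.00000000e+00]])}
[277.85128461 192.02753946   1.        ]
```

View pics/w1.png

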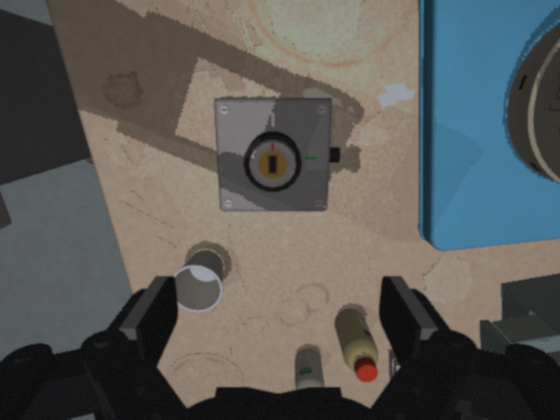

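The wrist view shows the plug at about (272,163) with the dark slot nearly upright in the picture, the red pointer at its top and the green mark at (310,158). I'll measure it, then move on to the key.

```bash
cat >> h.py <<'E'
def slot(im,c,guess,r=25,z=.072):
    x0,y0=int(guess[0]-r),int(guess[1]-r);cr=im[y0:y0+2*r,x0:x0+2*r]
    h=cv2.cvtColor(cr,cv2.COLOR_RGB2HSV).astype(int)
    brass=((h[...,0]>=10)&(h[...,0]<=32)&(h[...,1]>90)&(h[...,2]>60)).astype('uint8')
    n,_,s,ce=cv2.connectedComponentsWithStats(brass);i=1+np.argmax(s[1:,4]);lab=(_==i).astype('uint8')
    cs,_=cv2.findContours(lab,cv2.RETR_EXTERNAL,cv2.CHAIN_APPROX_NONE);ct=max(cs,key=cv2.contourArea)
    hull=cv2.convexHull(ct);M=np.zeros_like(lab);cv2.fillPoly(M,[hull],1)
    g=cr.max(2).astype(int);d=((g<60)&(M>0)).astype('uint8')
    n,L,s,ce=cv2.connectedComponentsWithStats(d);j=1+np.argmax(s[1:,4])
    (ex,ey),ax,a=cv2.fitEllipse(hull)
    rc=cv2.minAreaRect(np.argwhere(L==j)[:,::-1].astype(np.float32));bx=cv2.boxPoints(rc)
    if np.linalg.norm(bx[0]-bx[1])<np.linalg.norm(bx[1]-bx[2]): e=((bx[0]+bx[1])/2,(bx[2]+bx[3])/2)
    else: e=((bx[1]+bx[2])/2,(bx[3]+bx[0])/2)
    off=np.array([x0,y0]);w=[plane(c,q+off,z) for q in e];v=w[0]-w[1]
    return dict(brass=(ex+x0,ey+y0),bw=plane(c,(ex+x0,ey+y0),z)[:2],ax=ax,slot=ce[j]+off,sw=plane(c,ce[j]+off,z)[:2],len=np.linalg.norm(v),yaw=np.degrees(np.arctan2(v[1],v[0]))%180,rect=rc)
E
python3 - <<'E'
from h import *
im=np.load('w1.npy');c=np.load('w1c.npy',allow_pickle=True).item()
print(slot(im,c,(272,163)))
# station box edges yaw
for p in((221,109),(324,109),(228,204),(320,204)): print(plane(c,p,.036))
a=blobs(im,'red',(255,135,290,165),80);g=blobs(im,'green',(295,145,325,170),60);print(a,g,plane(c,a[0][1],.072) if a else 0)
E
```

```text
{'brass': (272.0719451904297, 164.16789436340332), 'bw': array([ 0.47627886, -0.11161101]), 'ax': (27.979049682617188, 28.271331787109375), 'slot': array([272.42105263, 163.94736842]), 'sw': array([ 0.47660513, -0.11145956]), 'len': np.float64(0.013973346646691812), 'yaw': np.float64(82.24700565406822), 'rect': ((25.5, 26.0), (16.0, 7.0), 90.0)}
[ 0.43487854 -0.06082793  0.036     ]
[ 0.52944469 -0.0732358   0.036     ]
[ 0.42537078 -0.15217941  0.036     ]
[ 0.51717586 -0.16421598  0.036     ]
[([271, 143, 3, 7, 21], array([272., 146.]))] [([304, 157, 13, 3, 35], array([310., 158.]))] [ 0.47833097 -0.09612638  0.072     ]
```

{"method": "send_rows", "body": {"dr": [[0, 0, 0], [0, 0, 0], [0, 0, 0], [0, 0, 0], [0, 0, 0], [0, 0, 0], [0, 0, 0], [0, 0, 0]], "xyz": [[5.0, 0, 0], [10, 0, 0], [15, 0, 0], [20, 0, 0], [24, 0, 0], [26, 0, 0], [26, 0, 0], [26, 0, 0]], "jaw": [100, 100, 100, 100, 100, 100, 100, 100]}}

```text
time_s: 2.15
eef_pos: [0.5135, 0.119, 0.25]
eef_rot: [-0.0, 0.753, 0.658, -0.0]
wrist_force: [0.4, 1.0, -0.7]
opening: 0.999
grasp_force: 0.0
```

Run:
```python
from h import *
o=ctrl.get_obs();c=ctrl.calibration('wrist');im=ctrl.camera('wrist');np.save('w2',im);np.save('w2c',c,allow_pickle=True)
cv2.imwrite('pics/w2.png',im[:,:,::-1]);print(o['time_s'],o['eef_pos'],o['q'])
for k in('blue','red','yellow'):
    a=blobs(im,k,(0,0,560,420),amin=30);print(k,a[:3],plane(c,a[0][1],.07) if a else'')
```

```text
2.15 [0.51350082 0.11895067 0.24999448] [ 2.45276311e-03  7.42067460e-02  1.72649970e+00 -3.73865719e-04
  1.34146587e+00  1.38055204e-01]
blue [([441, 0, 106, 190, 10916], array([474.1,  92.2])), ([271, 144, 13, 43, 506], array([277.3, 165.5]))] [0.68294515 0.17984213 0.07      ]
red [([270, 0, 15, 53, 762], array([277. ,  25.2]))] [0.5294115  0.25039434 0.07      ]
yellow [([270, 77, 15, 46, 586], array([277. ,  99.1]))] [0.52202275 0.19619253 0.07      ]
```

View pics/w2.png

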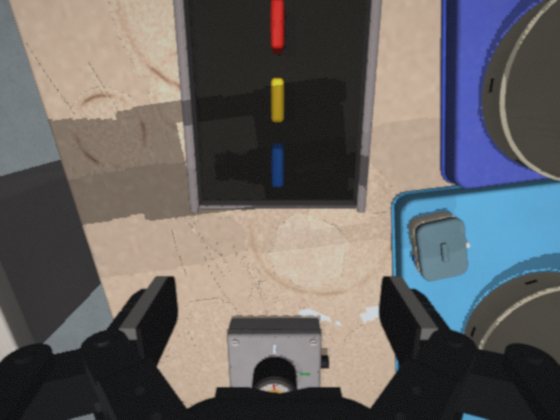

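The second wrist view shows the three bows in one column (277 px), blue at (277,166), and the row is parallel to the tool's x axis. I'll go lower above the blue key and look from there.

{"method": "send_rows", "body": {"dr": [[0, 0, 0], [0, 0, 0], [0, 0, 0], [0, 0, 0], [0, 0, 0], [0, 0, 0], [0, 0, 0], [0, 0, 0]], "xyz": [[0.7, 0, 3], [1.4, -0.1, 6], [2.1, -0.1, 8.5], [2.1, -0.1, 10], [2.1, -0.1, 11], [2.1, -0.1, 11], [2.1, -0.1, 11], [2.1, -0.1, 11]], "jaw": [100, 100, 100, 100, 80, 60, 60, 60]}}

```text
time_s: 3.2
eef_pos: [0.5161, 0.1406, 0.1412]
eef_rot: [0.0, 0.753, 0.658, 0.001]
wrist_force: [0.3, 0.2, -0.1]
opening: 0.601
grasp_force: 0.0
```

Run:
```python
from h import *
o=ctrl.get_obs();c=ctrl.calibration('wrist');im=ctrl.camera('wrist');np.save('w3',im);np.save('w3c',c,allow_pickle=True)
cv2.imwrite('pics/w3.png',im[:,:,::-1]);print(o['time_s'],o['eef_pos'],o['opening'])
c2=np.load('w2c.npy',allow_pickle=True).item()
for k in('blue','yellow'):
    a=[b for b in blobs(im,k,(150,0,420,400),amin=100)];print(k,a[:3])
    if a:
        s,ce=a[0];Rt=R.from_quat(np.roll(o['eef_rot'],-1)).as_matrix()
        for nm,p in(('top',(ce[0],s[1])),('bot',(ce[0],s[1]+s[3])),('c',ce)): w=plane(c,p,.08);print(nm,w,'tool',Rt.T@(w-o['eef_pos']))
```

```text
3.2 [0.51609532 0.14055123 0.14117251] 0.6011992351472252
blue [([268, 198, 19, 70, 1227], array([276.9, 232.9]))]
top [0.51826857 0.16694445 0.08      ] tool [ 0.02642824 -0.00149989  0.06117761]
bot [0.51254051 0.12486041 0.08      ] tool [-0.01604383 -0.00150285  0.06116577]
c [0.51550677 0.14665349 0.08      ] tool [ 0.00595019 -0.00150132  0.0611719 ]
yellow [([266, 109, 22, 68, 1341], array([276.8, 142.4]))]
top [0.52452795 0.21330759 0.08      ] tool [ 0.07321198 -0.00154728  0.06119057]
bot [0.51979436 0.17855271 0.08      ] tool [ 0.03813622 -0.00155279  0.06118079]
c [0.52227249 0.19674758 0.08      ] tool [ 0.05649908 -0.00154991  0.06118591]
```

View pics/w3.png

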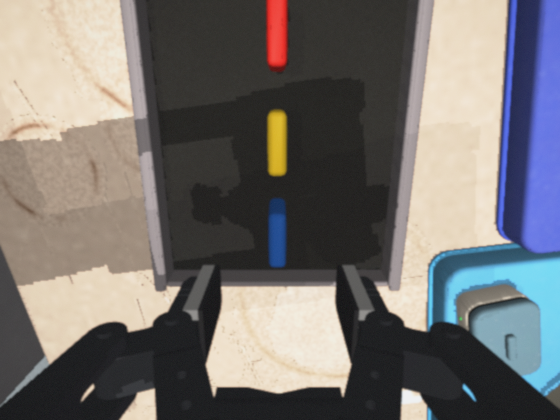

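The view from lower down shows the blue bow at x 268–287 px, rows 198–268, between the open fingers. It sits 1.5 mm off in tool y and about 0.5 mm off in tool x. The top/side triangulation put the bows at z≈0.068–0.074, which agrees with the text. Next is descend and grasp.

{"method": "send_rows", "body": {"dr": [[0, 0, 0], [0, 0, 0], [0, 0, 0], [0, 0, 0], [0, 0, 0], [0, 0, 0], [0, 0, 0], [0, 0, 0]], "xyz": [[0.05, -0.15, 2], [0.05, -0.15, 4], [0.05, -0.15, 6], [0.05, -0.15, 7.2], [0.05, -0.15, 7.8], [0.05, -0.15, 7.8], [0.05, -0.15, 7.8], [0.05, -0.15, 7.8]], "jaw": [60, 60, 60, 60, 60, 40, 20, 0]}}

```text
time_s: 4.25
eef_pos: [0.5148, 0.1413, 0.0631]
eef_rot: [0.0, 0.753, 0.658, 0.001]
wrist_force: [-0.3, -0.6, 0.6]
opening: 0.109
grasp_force: 59.0
```

{"method": "send_rows", "body": {"dr": [[0, 0, 0], [0, 0, 0], [0, 0, 0], [0, 0, 0], [0, 0, 0], [0, 0, 0], [0, 0, 0], [0, 0, 0]], "xyz": [[0, 0, 0], [0, 0, 0], [0, 0, 0], [0, 0, -0.5], [0, 0, -1], [0, 0, -1.5], [0, 0, -2], [0, 0, -2]], "jaw": [0, 0, 0, 0, 0, 0, 0, 0]}}

```text
time_s: 5.25
eef_pos: [0.5145, 0.1413, 0.0831]
eef_rot: [0.0, 0.753, 0.658, 0.0]
wrist_force: [2.8, -0.5, 1.6]
opening: 0.108
grasp_force: 59.3
```

{"method": "send_rows", "body": {"dr": [[0, 0, 0], [0, 0, 0], [0, 0, 0], [0, 0, 0], [0, 0, 0], [0, 0, 0], [0, 0, 0], [0, 0, 0]], "xyz": [[0, 0, -3], [0, 0, -6], [0, 0, -9], [-3, 0, -10], [-7, 0, -10], [-12, 0, -10], [-17, -0.2, -10], [-20, -0.4, -10]], "jaw": [0, 0, 0, 0, 0, 0, 0, 0]}}

```text
time_s: 6.25
eef_pos: [0.4815, -0.0576, 0.1818]
eef_rot: [-0.001, 0.754, 0.657, -0.001]
wrist_force: [0.1, 0.1, -0.5]
opening: 0.11
grasp_force: 61.3
```

{"method": "send_rows", "body": {"dr": [[0, 0, 0], [0, 0, 0], [0, 0, 0], [0, 0, 0], [0, 0, 0], [0, 0, 0], [0, 0, 0], [0, 0, 0]], "xyz": [[-2, 0, 0], [-4, 0, 0], [-5.5, 0, 0], [-5.5, 0, 1.5], [-5.5, 0, 2.7], [-5.5, 0, 2.7], [-5.5, 0, 2.7], [-5.5, 0, 2.7]], "jaw": [0, 0, 0, 0, 0, 0, 0, 0]}}

```text
time_s: 7.25
eef_pos: [0.4761, -0.1107, 0.1557]
eef_rot: [0.0, 0.753, 0.658, 0.0]
wrist_force: [0.1, -0.4, -0.2]
opening: 0.104
grasp_force: 61.3
```

Run:
```python
from h import *
o=ctrl.get_obs();c=ctrl.calibration('wrist');im=ctrl.camera('wrist');np.save('w4',im);np.save('w4c',c,allow_pickle=True)
print(o['time_s'],o['eef_pos'],o['opening'],o['grasp_force'])
s=cv2.resize(im[150:350,180:380],None,fx=3,fy=3,interpolation=2)[:,:,::-1];cv2.imwrite('pics/w4.png',s)
T=np.linalg.inv(c['world_from_camera']);K=c['camera_matrix']
for p in ((*o['eef_pos'],1),(*(o['eef_pos']-[0,0,.055]),1),(.4764,-.1115,.072,1)):
    q=T@p;print((K@[q[0]/-q[2],q[1]/q[2],1])[:2])
```

```text
7.25 [ 0.47612025 -0.11069563  0.15567193] 0.10426469514612241 61.32120609283447
[280.1723704  301.94758448]
[279.55215692 246.98210198]
[279.95192339 229.77259535]
```

View pics/w4.png

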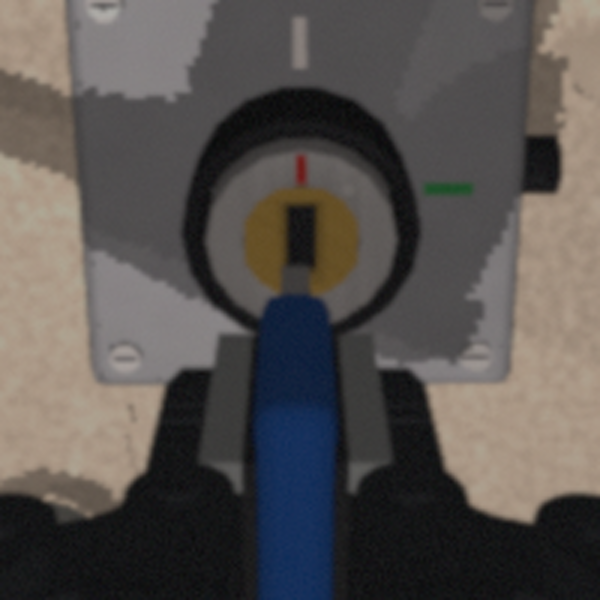

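The crop shows the slot centred at about (280.5,230) in full pixels, upright and parallel to the blade, with the blade tip at (279,238) just in front of it. After allowing for depth, I need about +1 mm in tool y and −0.8 mm in tool x. I'll correct and descend into the mouth, down to just before the first pins.

{"method": "send_rows", "body": {"dr": [[0, 0, 0], [0, 0, 0], [0, 0, 0], [0, 0, 0], [0, 0, 0], [0, 0, 0], [0, 0, 0], [0, 0, 0]], "xyz": [[-0.08, 0.1, 0.8], [-0.08, 0.1, 1.6], [-0.08, 0.1, 2.2], [-0.08, 0.1, 2.5], [-0.08, 0.1, 2.8], [-0.08, 0.1, 3.1], [-0.08, 0.1, 3.4], [-0.08, 0.1, 3.4]], "jaw": [0, 0, 0, 0, 0, 0, 0, 0]}}

```text
time_s: 8.3
eef_pos: [0.4766, -0.1118, 0.1211]
eef_rot: [-0.0, 0.753, 0.658, -0.0]
wrist_force: [0.1, -0.4, -0.8]
opening: 0.107
grasp_force: 61.3
```

It's in the slot with no force. Next I'll push down with a small wiggle.

{"method": "send_rows", "body": {"dr": [[0, 0, 0.4], [0, 0, -0.4], [0, 0, 0.4], [0, 0, -0.4], [0, 0, 0.4], [0, 0, -0.4], [0, 0, 0.4], [0, 0, 0]], "xyz": [[0, 0, 0.3], [0, 0, 0.6], [0, 0, 0.8], [0, 0, 1.0], [0, 0, 1.2], [0, 0, 1.4], [0, 0, 1.6], [0, 0, 1.6]], "jaw": [0, 0, 0, 0, 0, 0, 0, 0]}}

```text
time_s: 9.3
eef_pos: [0.4779, -0.1123, 0.1071]
eef_rot: [0.001, 0.753, 0.658, 0.001]
wrist_force: [-1.1, 0.8, 9.0]
opening: 0.108
grasp_force: 62.9
```

{"method": "send_rows", "body": {"dr": [[0, 0, 0.5], [0, 0, -0.5], [0, 0, 0.5], [0, 0, -0.5], [0, 0, 0.5], [0, 0, -0.5], [0, 0, 0.3], [0, 0, 0]], "xyz": [[0, 0, 0.1], [0, 0, 0.2], [0, 0, 0.3], [0, 0, 0.4], [0, 0, 0.5], [0, 0, 0.6], [0, 0, 0.6], [0, 0, 0.6]], "jaw": [0, 0, 0, 0, 0, 0, 0, 0]}}

```text
time_s: 10.3
eef_pos: [0.4779, -0.1123, 0.1009]
eef_rot: [0.001, 0.753, 0.658, 0.001]
wrist_force: [-0.7, 1.6, 7.9]
opening: 0.11
grasp_force: 62.7
```

Run:
```python
from h import *
o=ctrl.get_obs();print(o['eef_pos'],o['wrist_force'],o['torque'])
im=ctrl.camera('wrist');np.save('w5',im)
cv2.imwrite('pics/w5.png',cv2.resize(im[150:350,180:380],None,fx=3,fy=3,interpolation=2)[:,:,::-1])
```

```text
[ 0.47794117 -0.11227552  0.10090611] [-0.73592425  1.6054403   7.87945786] [ 0.24932015  0.20414902 -0.01979794]
```

View pics/w5.png

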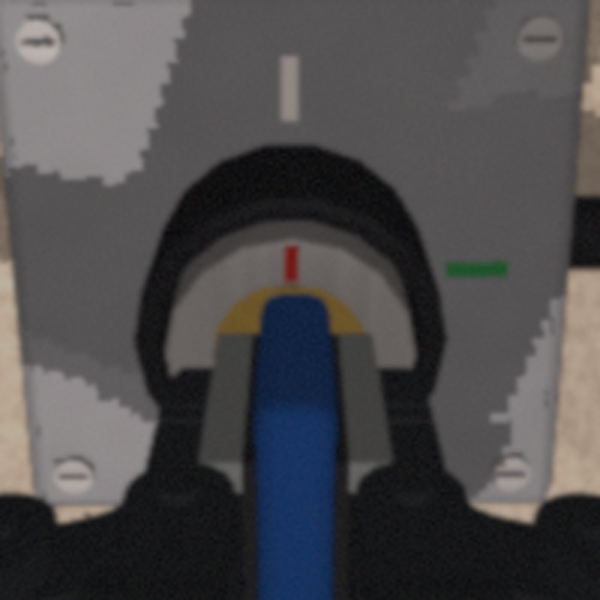

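The crop shows the key almost home, with the pads just above the plug and the bow in the same place in the hand, so it hasn't slipped. I'll push a little harder to confirm the stop.

{"method": "send_rows", "body": {"dr": [[0, 0, 0.5], [0, 0, -0.5], [0, 0, 0.5], [0, 0, -0.5], [0, 0, 0.5], [0, 0, -0.5], [0, 0, 0.3], [0, 0, 0]], "xyz": [[0, 0, 0.05], [0, 0, 0.1], [0, 0, 0.15], [0, 0, 0.2], [0, 0, 0.2], [0, 0, 0.2], [0, 0, 0.2], [0, 0, 0.2]], "jaw": [0, 0, 0, 0, 0, 0, 0, 0]}}

```text
time_s: 11.35
eef_pos: [0.4781, -0.1123, 0.1007]
eef_rot: [0.001, 0.753, 0.658, 0.0]
wrist_force: [-7.8, 4.0, 26.1]
opening: 0.112
grasp_force: 65.3
```

{"method": "send_rows", "body": {"dr": [[0, 0, 0.5], [0, 0, -0.5], [0, 0, 0.5], [0, 0, -0.5], [0, 0, 0.5], [0, 0, -0.5], [0, 0, 0.3], [0, 0, 0]], "xyz": [[0, 0, 0.05], [0, 0, 0.1], [0, 0, 0.15], [0, 0, 0.15], [0, 0, 0.15], [0, 0, 0.15], [0, 0, 0.15], [0, 0, 0.15]], "jaw": [0, 0, 0, 0, 0, 0, 0, 0]}}

```text
time_s: 12.35
eef_pos: [0.4783, -0.1124, 0.1005]
eef_rot: [0.001, 0.753, 0.658, 0.0]
wrist_force: [-12.4, 5.3, 38.7]
opening: 0.11
grasp_force: 67.2
```

The key is home: 38 N with no further travel. I'll ease the push and start turning.

{"method": "send_rows", "body": {"dr": [[0, 0, 0], [0, 0, 1], [0, 0, 2], [0, 0, 3], [0, 0, 4], [0, 0, 5], [0, 0, 6], [0, 0, 7]], "xyz": [[0, 0, -0.2], [0, 0, -0.2], [0, 0, -0.2], [0, 0, -0.2], [0, 0, -0.2], [0, 0, -0.2], [0, 0, -0.2], [0, 0, -0.2]], "jaw": [0, 0, 0, 0, 0, 0, 0, 0]}}

```text
time_s: 13.35
eef_pos: [0.4777, -0.1125, 0.1007]
eef_rot: [0.001, 0.939, 0.343, 0.0]
wrist_force: [-7.1, 1.6, 23.0]
opening: 0.106
grasp_force: 64.7
```

Run:
```python
from h import *
o=ctrl.get_obs();print(o['q'],o['eef_pos'],o['wrist_force'],o['torque'],R.from_quat(np.roll(o['eef_rot'],-1)).as_matrix().round(3).tolist())
```

```text
[-4.73284626e-01  1.90467237e-01  1.93355235e+00 -9.79046530e-04
  1.01537603e+00  3.98214303e-01] [ 0.47765612 -0.1125421   0.10069497] [-7.09895304  1.61423229 22.9833828 ] [0.32525785 1.58287034 0.07585355] [[0.765, 0.644, 0.002], [0.644, -0.765, -0.002], [0.0, 0.002, -1.0]]
```

{"method": "send_rows", "body": {"dr": [[0, 0, 1.2], [0, 0, 2.4], [0, 0, 3.6], [0, 0, 4.8], [0, 0, 6], [0, 0, 7], [0, 0, 8], [0, 0, 8.5]], "xyz": [[0, 0, 0], [0, 0, 0], [0, 0, 0], [0, 0, 0], [0, 0, 0], [0, 0, 0], [0, 0, 0], [0, 0, 0]], "jaw": [0, 0, 0, 0, 0, 0, 0, 0]}}

```text
time_s: 14.35
eef_pos: [0.4773, -0.112, 0.1006]
eef_rot: [0.0, 0.996, -0.094, 0.0]
wrist_force: [-7.5, 4.4, 24.8]
opening: 0.109
grasp_force: 65.3
```

```bash
cat > look.py <<'E'
import sys
from h import *
o=ctrl.get_obs();M=R.from_quat(np.roll(o['eef_rot'],-1)).as_matrix();print(o['q'],o['eef_pos'],o['wrist_force'],o['torque'],np.degrees(np.arctan2(M[1,0],M[0,0])))
im=ctrl.camera('wrist');c=ctrl.calibration('wrist');cv2.imwrite('pics/%s.png'%sys.argv[1],cv2.resize(im[150:350,160:400],None,fx=3,fy=3,interpolation=2)[:,:,::-1])
a=blobs(im,'red',(180,150,380,300),80);g=blobs(im,'green',(180,150,380,300),60)
print(a[:2],g[:2],[plane(c,b[1],.072) for b in a[:1]],[plane(c,b[1],.036) for b in g[:1]])
E
python3 look.py w6
```

```text
[-4.72993518e-01  1.90286328e-01  1.93393325e+00 -4.26784037e-04
  1.01655570e+00  1.28690206e+00] [ 0.47725417 -0.11202261  0.10063071] [-7.47458148  4.40706281 24.84179828] [0.84329509 1.70868604 0.25908836] -10.821716963733087
[([271, 233, 6, 13, 62], array([273.4, 239.3]))] [([271, 170, 6, 22, 112], array([273.5, 180.2]))] [array([ 0.49220124, -0.11306475,  0.072     ])] [array([ 0.51202844, -0.11657604,  0.036     ])]
```

View pics/w6.png

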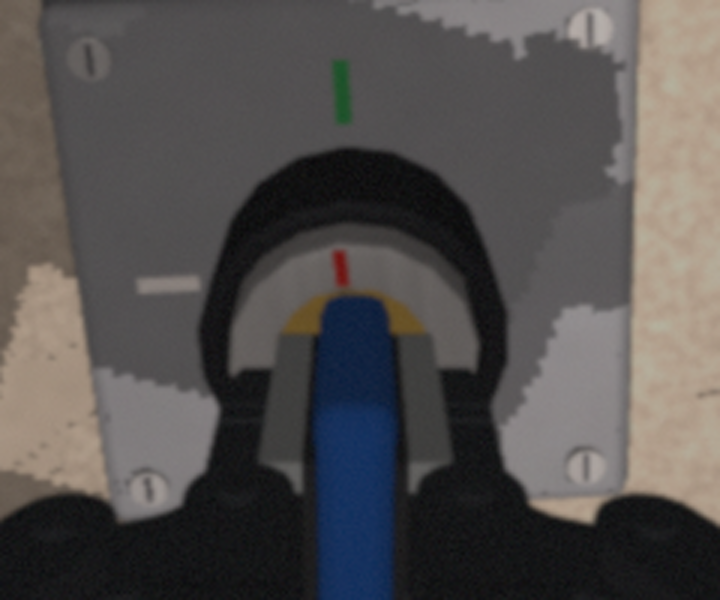

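The crop shows the red pointer in line with the green mark. I'll turn slightly farther to load the stop, then compare.

{"method": "send_rows", "body": {"dr": [[0, 0, 0.2], [0, 0, 0.4], [0, 0, 0.5], [0, 0, 0.5], [0, 0, 0.5], [0, 0, 0.5], [0, 0, 0.5], [0, 0, 0.5]], "xyz": [[0, 0, 0], [0, 0, 0], [0, 0, 0], [0, 0, 0], [0, 0, 0], [0, 0, 0], [0, 0, 0], [0, 0, 0]], "jaw": [0, 0, 0, 0, 0, 0, 0, 0]}}

```text
time_s: 15.4
eef_pos: [0.4773, -0.1119, 0.1006]
eef_rot: [0.0, 0.993, -0.119, 0.0]
wrist_force: [-8.0, 4.9, 24.2]
opening: 0.107
grasp_force: 65.4
```

```bash
python3 look.py w7
```

```text
[-4.72756840e-01  1.90285588e-01  1.93393649e+00 -3.20066046e-04
  1.01656761e+00  1.33677674e+00] [ 0.47728816 -0.11188292  0.10062977] [-7.9501651   4.854337   24.20882372] [0.83309178 1.67949337 0.35941007] -13.668982823320679
[([270, 233, 6, 13, 60], array([272.3, 239.6]))] [([267, 170, 8, 22, 116], array([270.6, 180.5]))] [array([ 0.49212438, -0.11320296,  0.072     ])] [array([ 0.51199942, -0.11660865,  0.036     ])]
```

The pointer has stopped moving while the torque keeps rising, so the plug is at its stop. The key is home and pressed at 24 N.

```bash
python3 -c "
from bench import ctrl
print(ctrl.hand_in())"
```

```text
the job is handed in; nothing more can be done
None
```

The blue key is fully in the lock, turned clockwise to its stop and still held there against the spring; I handed the job in at about 15.5 s, and the hand-in returned no verdict.

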